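# Re-rack the dumbbells in front of their mates

### The arm

A 6-joint arm with a two-finger parallel gripper is mounted at the origin on the work surface. World frame = base frame: x ahead of the robot, y to its left, z up, the work surface at z = 0. Lengths are in m, angles in rad, forces in N, time in s.
With the tool pointing down it reaches from about 0.375 to 0.975 m from the base axis. Payload 3.8 kg.
Tool frame: the origin (TCP) lies midway between the tips of the shut fingers; the grasp point (between the pads) lies 19 mm behind it; z points along the fingers, y is the line along which they close (so a half turn about z gives the same grasp; the last joint's range is limited). The gripper opens to 85 mm and grips with 20 to 120 N. Pads are 22 mm wide; open, the fingers measure 114 mm over their backs; the gripper's body (76 mm by 85 mm) begins 54 mm behind the grasp point. The pads swing forward as they close: fully open they stand 13 mm farther back than shut.
Start: joints at [1.226, 0.264, 1.604, -0, 1.274, -0.037], TCP at [0.204, 0.643, 0.231] pointing down, gripper open.
Joint ranges: [-2.63, 2.63], [-0.94, 2.18], [0.31, 2.57], [-1.31, 4.45], [0, 2.66], [-2.55, 2.55]. Speed limits (rad/s): [2.57, 2.57, 3.14, 3.14, 3.14, 3.14].

### API

Orientations are given as a rotation vector (axis times angle).
In Python, from workcell import status, read_camera, workorder, masks_of gives the robot as it stands.
- The arm moves only by the tool drive_tool, never from a script. Its argument "rows" is a list of rows, each a list of 7 numbers: the turn, a rotation vector about the tool's x, y, z in degrees, then the shift along the tool's x, y, z in m, then the opening, from 0 (shut) to 1 (fully open). In form: [[ax, ay, az, tx, ty, tz, claw], ...]. A call has 1 to 8 rows; each row shifts and turns the commanded pose from where the row before left it, along the tool's axes as they then stand; what a row does not reach is not made up. A row lasts 1/12 s, in which the tool goes at most 41.7 mm and 7.16 degrees, less where a joint would pass 70% of its speed; a pose out of reach is approached as far as the arm can. A call is refused whole if a number of a shift passes 0.0417 or a number of a turn 7.16, either way. A call with a gripper value outside its range is refused whole. The fingers move at their own pace and stop on an object; "force" is the grip in N (left out, the last holds). Time passes only in rows, so rows that do not move let the fingers close. It gives the time, the measured TCP pose, the force, the opening and the grip force at its end, in the units of the state.
- status.read_state(): the state, without advancing time (a new reading comes with each control period).
- read_camera(name): name is "scene" or "side" or "wrist"; returns a dict with "color" (384x512x3 uint8, red, green, blue), "intrinsics" (3x3 intrinsics, pixels), "world_from_camera" (4x4, takes a point from camera to world coordinates); the wrist camera has in their place "mount" (4x4, takes a point from camera to tool coordinates, whose origin is the TCP and whose axes are the flange's). Camera axes: x right, y up, looking along -z (the intrinsics and any distortion apply to the point x, -y, -z); pixel columns grow to the right and rows downward; lengths in m; the calibration is good to about 2 mm. A picture is of the moment at which its call begins: read the wrist's pose just before it. There is no depth.
- workorder.finish_job(): hands the job in; it is judged then, once.
Trained networks look in a picture, given as the dict that the camera call returned (one of the last four; its "shot" number tells which), for a name from the list of things; names that differ only in an ending like _2 or _b are one class to them, and where a whole thing is asked for, a point or a joint stands for the part that bears it (a point fixed in the world has none). Each returns a list of dicts, best first, with "score" (0 to 1); they miss things now and then, are a little off and sometimes report something else, mostly with a low value. They report only what shows in the picture. A call takes as long as a camera call. They do not tell look-alikes from the thing itself.
- masks_of(picture, name): "mask" (384x512 bool, what is visible of it) and "bbox" ([left, top, right, bottom] in pixels, round what is visible of it).
The state is a dict: "time": time; "q": joint angles; "joint_vel": joint speeds; "joint_torque": joint torques, N m; "tool_pos": TCP position; "tcp_rot": TCP orientation; "wrist_force": force on the tool from outside, world axes, zero at the start; "torque": the same for the moment, N m; "width": opening from 0.0 (shut) to 1.0 (fully open); "grip_force": force on a finger pad.
Only numpy, scipy, OpenCV 4.12 (cv2) and the standard library are available. Lean on these libraries where they do the work, as an engineer would, in place of code of your own. Each camera call takes 0.05 s, during which the arm holds its last target. There are 200 camera calls.

### The job

Move the four dumbbells from the carrying caddy to the empty front row of the two-tier storage rack, each directly in front of its mate (the same kind) in the back row, so that both rows stand in the same order. Set each one down in its cradles, do not drop it, and leave the back row as it is.

Things in the scene. Friction and masses are not known exactly. Their poses are not given: they have to be found in the camera images.
- big_hex: loose dumbbell to move: thick six-sided black rubber heads, 54 mm across flats (62 mm across corners) and 28 mm thick; 154 mm long overall, bare handle between the heads 98 mm. Straight bright steel handle 26 mm in diameter. .72 to .94 kg. Starts in one of the caddy's places. Origin: mid-handle, on its axis; x along the handle (ends alike; it may be rolled about x).
- big_hex_mate: the mate of big_hex, same shape and size, loose in one of the four places of the rack's back row, where it stays. Origin and axes as for big_hex.
- disc: loose dumbbell to move: thin round black rubber disc heads, 62 mm in diameter and 16 mm thick; 130 mm long overall, bare handle between the heads 98 mm. Straight bright steel handle 26 mm in diameter. .64 to .83 kg. Starts in one of the caddy's places. Origin: mid-handle, on its axis; x along the handle (ends alike; it may be rolled about x).
- disc_mate: the mate of disc, same shape and size, loose in one of the four places of the rack's back row, where it stays. Origin and axes as for disc.
- small_hex: loose dumbbell to move: small six-sided black rubber heads, 40 mm across flats (46 mm across corners) and 22 mm thick; 140 mm long overall, bare handle between the heads 96 mm. Straight bright steel handle 26 mm in diameter. .38 to .50 kg. Starts in one of the caddy's places. Origin: mid-handle, on its axis; x along the handle (ends alike; it may be rolled about x).
- small_hex_mate: the mate of small_hex, same shape and size, loose in one of the four places of the rack's back row, where it stays. Origin and axes as for small_hex.
- globe: loose dumbbell to move: ball-shaped black rubber heads, 40 mm in diameter; 166 mm long overall, bare handle between the heads 96 mm. Straight bright steel handle 26 mm in diameter. .51 to .66 kg. Starts in one of the caddy's places. Origin: mid-handle, on its axis; x along the handle (ends alike; it may be rolled about x).
- globe_mate: the mate of globe, same shape and size, loose in one of the four places of the rack's back row, where it stays. Origin and axes as for globe.
- caddy: fixed dark grey steel caddy, 340 wide (y), 330 deep: a row of 4 places, handles along x, axes at z=0.075, x=0, y=-0.12, -0.04, 0.04, 0.12; behind it (x 0.11 to 0.26) a tray with odds and ends up to z=0.20. Cradles as on the rack. Origin on the bench under mid-row, z up, +x away from the robot.
- rack: fixed dark 2-tier rack, left or right of the caddy. Origin on the bench under mid front row; z up, +x to back row, away from robot. Places y=-0.12, -0.04, 0.04, 0.12; handle axis at z=0.085, x=0 (front, empty), z=0.155, x=0.19 (back). Place: two 90-degree V cradles, mouth 42 mm, at x +-34 mm, 58 mm clear between for fingers, 25 mm below axis. Seated handles can slide 9 mm along x.
Things that resemble listed ones, but are neither listed nor needed, are in the scene too. Leave any blue or purple look-alike of the globe alone.

How it is judged:
At the end, for the whole second after the job is handed in: All four dumbbells at rest in the front row, each before its own mate: handle within 10 mm of the place's centre sideways, 15 mm along it, 6 mm of seated height and 0.12 rad of the rack's x; the mates still in their back-row places within the same tolerances (((y of big_hex in the frame of rack between -0.13 and -0.11 m and y of big_hex_mate in the frame of rack between -0.13 and -0.11 m) or (y of big_hex in the frame of rack between -0.05 and -0.03 m and y of big_hex_mate in the frame of rack between -0.05 and -0.03 m) or (y of big_hex in the frame of rack between 0.03 and 0.05 m and y of big_hex_mate in the frame of rack between 0.03 and 0.05 m) or (y of big_hex in the frame of rack between 0.11 and 0.13 m and y of big_hex_mate in the frame of rack between 0.11 and 0.13 m)) and x of big_hex in the frame of rack between -0.015 and 0.015 m and z of big_hex in the frame of rack between 0.079 and 0.091 m and x of big_hex_mate in the frame of rack between 0.175 and 0.205 m and z of big_hex_mate in the frame of rack between 0.149 and 0.161 m and angle between the x axis of each of big_hex, big_hex_mate, disc, disc_mate, small_hex, small_hex_mate, globe, globe_mate and the x axis of rack, either way round below 0.12 rad and linear speed of each of big_hex, big_hex_mate, disc, disc_mate, small_hex, small_hex_mate, globe, globe_mate below 0.02 m/s and ((y of disc in the frame of rack between -0.13 and -0.11 m and y of disc_mate in the frame of rack between -0.13 and -0.11 m) or (y of disc in the frame of rack between -0.05 and -0.03 m and y of disc_mate in the frame of rack between -0.05 and -0.03 m) or (y of disc in the frame of rack between 0.03 and 0.05 m and y of disc_mate in the frame of rack between 0.03 and 0.05 m) or (y of disc in the frame of rack between 0.11 and 0.13 m and y of disc_mate in the frame of rack between 0.11 and 0.13 m)) and x of disc in the frame of rack between -0.015 and 0.015 m and z of disc in the frame of rack between 0.079 and 0.091 m and x of disc_mate in the frame of rack between 0.175 and 0.205 m and z of disc_mate in the frame of rack between 0.149 and 0.161 m and ((y of small_hex in the frame of rack between -0.13 and -0.11 m and y of small_hex_mate in the frame of rack between -0.13 and -0.11 m) or (y of small_hex in the frame of rack between -0.05 and -0.03 m and y of small_hex_mate in the frame of rack between -0.05 and -0.03 m) or (y of small_hex in the frame of rack between 0.03 and 0.05 m and y of small_hex_mate in the frame of rack between 0.03 and 0.05 m) or (y of small_hex in the frame of rack between 0.11 and 0.13 m and y of small_hex_mate in the frame of rack between 0.11 and 0.13 m)) and x of small_hex in the frame of rack between -0.015 and 0.015 m and z of small_hex in the frame of rack between 0.079 and 0.091 m and x of small_hex_mate in the frame of rack between 0.175 and 0.205 m and z of small_hex_mate in the frame of rack between 0.149 and 0.161 m and ((y of globe in the frame of rack between -0.13 and -0.11 m and y of globe_mate in the frame of rack between -0.13 and -0.11 m) or (y of globe in the frame of rack between -0.05 and -0.03 m and y of globe_mate in the frame of rack between -0.05 and -0.03 m) or (y of globe in the frame of rack between 0.03 and 0.05 m and y of globe_mate in the frame of rack between 0.03 and 0.05 m) or (y of globe in the frame of rack between 0.11 and 0.13 m and y of globe_mate in the frame of rack between 0.11 and 0.13 m)) and x of globe in the frame of rack between -0.015 and 0.015 m and z of globe in the frame of rack between 0.079 and 0.091 m and x of globe_mate in the frame of rack between 0.175 and 0.205 m and z of globe_mate in the frame of rack between 0.149 and 0.161 m); the robot touches nothing.
It fails at once if a dumbbell of the back row is shifted by more than 25 mm (distance of any of big_hex_mate, disc_mate, small_hex_mate, globe_mate from where it was at the start of the episode above 0.025 m).
It fails at once if a dumbbell is dropped: it falls freely, out of the fingers, faster than 0.6 m/s (about 2 cm of fall) ((linear speed of big_hex above 0.6 m/s and contact force between the fingers and big_hex below 0.01 N) or (linear speed of disc above 0.6 m/s and contact force between the fingers and disc below 0.01 N) or (linear speed of small_hex above 0.6 m/s and contact force between the fingers and small_hex below 0.01 N) or (linear speed of globe above 0.6 m/s and contact force between the fingers and globe below 0.01 N)).
It also fails if it takes over 125 s, if anything falls off the work surface, if the arm or the gripper's body presses on something with over 40 N, if the wrist force passes 120 N, or if a joint passes its speed limit or range.

## Working session

There is one attempt and no reset: what is moved stays moved. The work goes in short steps, Python scripts to look and compute and a tool call to move; the robot and the scene stay as the last step left them, time stands still between calls to the robot, and variables do not carry over. Pictures are saved under pics/ and viewed, at most 14 in all, crops included, and the job is handed in when it is done.

Besides the shell and the picture viewer there is one more tool, called after ">>>" in YAML: its name, and indented under it one key for each argument. drive_tool: Moves the arm, as the interface text tells. Its arguments: {"type":"object","properties":{"rows":{"type":"array"},"force":{"type":"number"}},"required":["rows"]}

```bash
mkdir -p pics; ls
python3 - <<'E'
from workcell import status, read_camera, workorder, masks_of
import cv2, numpy as np
s=status.read_state(); print(s)
for n in ("scene","side"):
    p=read_camera(n); cv2.imwrite(f"pics/{n}0.png",cv2.resize(p["color"][:,:,::-1],(800,600),interpolation=cv2.INTER_CUBIC))
    print(n,p["intrinsics"].tolist(),np.round(p["world_from_camera"],4).tolist(),[k for k in p])
    for o in ("caddy","rack","big_hex","disc","small_hex","globe","big_hex_mate","disc_mate","small_hex_mate","globe_mate"):
        for m in masks_of(p,o): 
            ys,xs=np.nonzero(m["mask"]); print(o,round(m["score"],2),np.round(m["bbox"]).tolist(),round(xs.mean()),round(ys.mean()))
E
```

```text
pics
{'time': 0.0, 'q': array([ 1.22609975e+00,  2.64758031e-01,  1.60538792e+00,  6.78398309e-07,
        1.27371185e+00, -3.68949999e-02]), 'joint_vel': array([ 0.00191785, -0.0014226 , -0.00019718, -0.00085256, -0.00087041,
       -0.00032937]), 'joint_torque': array([ 1.50496264e-03, -5.15115845e+01, -3.67311430e+01, -3.60743627e-05,
        1.29271709e-02, -1.36742577e-05]), 'tool_pos': array([0.20424821, 0.64257771, 0.22995124]), 'tcp_rot': array([-0.48152128, -3.10403393,  0.00349285]), 'wrist_force': array([0.4509213 , 0.71630414, 0.38584208]), 'torque': array([-0.03148786,  0.0080557 ,  0.0098045 ]), 'grip_force': 0.0, 'width': 0.9992860001230268}
scene [[379.74837250430414, 0.0, 253.31434326021304], [0.0, 379.74837250430414, 194.11621143290165], [0.0, 0.0, 1.0]] [[0.1587, -0.7579, 0.6328, 1.2438], [0.9873, 0.1194, -0.1046, -0.0441], [0.0037, 0.6413, 0.7672, 1.0045], [0.0, 0.0, 0.0, 1.0]] ['color', 'intrinsics', 'world_from_camera', 'shot']
caddy 0.9 [242.0, 173.0, 375.0, 272.0] 304 231
big_hex 0.6 [294.0, 164.0, 322.0, 207.0] 308 183
disc 0.8 [247.0, 170.0, 273.0, 212.0] 26
[... 770 characters left out ...]
3 [169.0, 144.0, 316.0, 249.0] 249 196
rack 0.58 [248.0, 191.0, 444.0, 381.0] 341 291
big_hex 0.85 [183.0, 167.0, 230.0, 197.0] 206 180
big_hex 0.64 [334.0, 202.0, 384.0, 241.0] 358 220
small_hex 0.63 [173.0, 159.0, 211.0, 183.0] 192 169
globe 0.88 [110.0, 161.0, 152.0, 184.0] 131 172
globe 0.87 [195.0, 178.0, 244.0, 211.0] 219 195
globe 0.78 [327.0, 186.0, 376.0, 198.0] 361 192
globe 0.61 [109.0, 196.0, 159.0, 226.0] 133 211
big_hex_mate 0.69 [385.0, 232.0, 448.0, 289.0] 417 260
big_hex_mate 0.59 [246.0, 191.0, 443.0, 382.0] 341 292
disc_mate 0.78 [360.0, 217.0, 415.0, 264.0] 387 238
small_hex_mate 0.6 [335.0, 201.0, 383.0, 241.0] 358 220
globe_mate 0.85 [312.0, 184.0, 363.0, 215.0] 335 202
```

View pics/scene0.png

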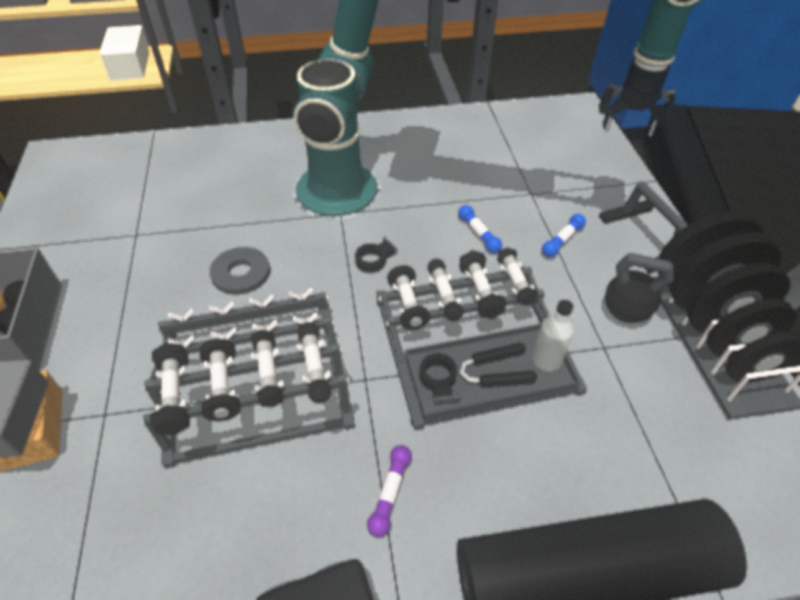

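View pics/side0.png

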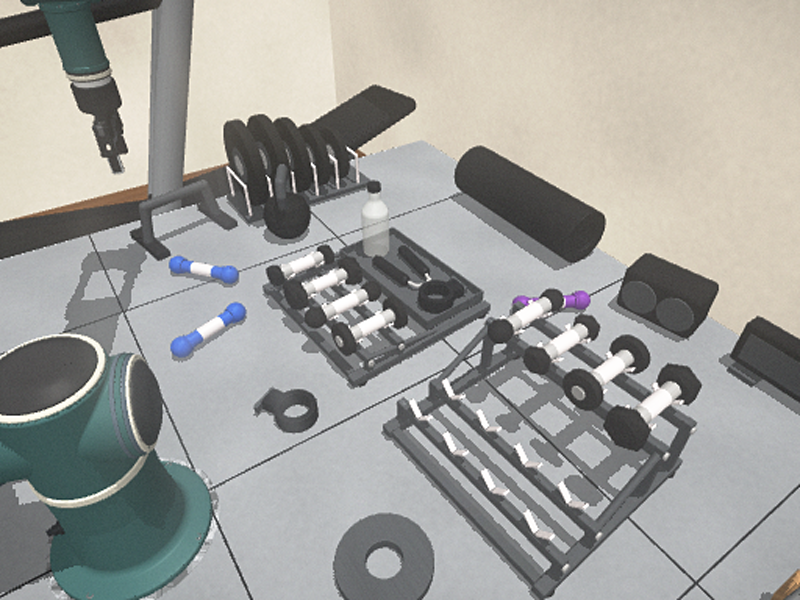

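Scene view (800x600 px): the rack (left, −y side) has its back row, from −y to +y, as big_hex (168,385), disc (218,378), small_hex (265,365), globe (313,358). The caddy holds disc (408,295), a globe or hex (445,290), big_hex (483,285) and another small one (516,275). The blue look-alikes are at (480,228) and (565,235) and the purple one at (390,490), all off the caddy. Next I fit the rack and caddy poses.

```bash
cat > h.py <<'E'
import numpy as np, cv2
from scipy.optimize import least_squares
from scipy.spatial.transform import Rotation as R
from workcell import status, read_camera, masks_of
Y=[-.12,-.04,.04,.12]
def proj(K,T,P):
    c=(np.atleast_2d(P)-T[:3,3])@T[:3,:3]
    return np.c_[K[0,0]*c[:,0]/-c[:,2]+K[0,2], K[1,1]*-c[:,1]/-c[:,2]+K[1,2]]
def place(p,pts):
    c,s=np.cos(p[2]),np.sin(p[2]); pts=np.atleast_2d(pts)
    return np.c_[p[0]+c*pts[:,0]-s*pts[:,1], p[1]+s*pts[:,0]+c*pts[:,1], pts[:,2]]
def fit(obs,p0):  # obs: list of (K,T,localpts,pixels)
    f=lambda p: np.concatenate([(proj(K,T,place(p,L))-u).ravel() for K,T,L,u in obs])
    r=least_squares(f,p0,loss='soft_l1'); return r.x,r.fun
def shot(n):
    s=status.read_state(); p=read_camera(n)
    if n=="wrist":
        M=np.eye(4); M[:3,:3]=R.from_rotvec(s["tcp_rot"]).as_matrix(); M[:3,3]=s["tool_pos"]; T=M@p["mount"]
    else: T=p["world_from_camera"]
    return p,p["intrinsics"],T
def save(p,name,box=None):
    im=p["color"][:,:,::-1]
    if box: im=im[box[1]:box[3],box[0]:box[2]]
    k=min(800/im.shape[1],600/im.shape[0]); cv2.imwrite("pics/"+name,cv2.resize(im,None,fx=k,fy=k,interpolation=cv2.INTER_CUBIC))
E
python3 - <<'E'
from h import *
ps,Ks,Ts=shot("scene"); pd,Kd,Td=shot("side")
A=lambda z,x: np.array([[x,y,z] for y in Y])
cad,e=fit([(Ks,Ts,A(.075,0),np.array([[261,191],[285,186],[308,183],[331,177.]])),(Kd,Td,A(.075,0),np.array([[234,208],[219,195],[206,180],[192,169.]]))],[.6,.1,0])
print("caddy",cad.round(4),e.round(1))
cr=np.array([[x,y,.077] for y in Y[::-1] for x in (-.034,.034)])
px=np.array([[420,408],[455,390],[455,443],[487,420],[497,482],[527,457],[540,527],[573,497]])*.64
bk=(Kd,Td,A(.155,.19),np.array([[417,260],[387,238],[358,220],[335,202.]]))
bs=(Ks,Ts,A(.155,.19)[1:],np.array([[140,244],[171,237],[201,233.]]))
rk,e=fit([(Kd,Td,cr,px),bk,bs],[.5,-.25,0]); print("rack",rk.round(4),e.round(1))
# refine cradle blobs
g=cv2.cvtColor(pd["color"],cv2.COLOR_RGB2HSV); w=((g[:,:,2]>170)&(g[:,:,1]<40)).astype(np.uint8)
n,l,st,c=cv2.connectedComponentsWithStats(w)
pr=proj(Kd,Td,place(rk,cr))
for q in pr:
    ok=[i for i in range(1,n) if st[i,4]<200 and st[i,4]>5 and np.hypot(*(c[i]-q))<10]
    print(q.round(1),[(c[i].round(1).tolist(),int(st[i,4])) for i in ok])
im=pd["color"].copy()
for q in np.r_[pr,proj(Kd,Td,place(rk,A(.155,.19))),proj(Kd,Td,place(cad,A(.075,0)))]: cv2.circle(im,tuple(q.round().astype(int).tolist()),1,(255,0,0),-1)
save({"color":im},"side_fit.png",(160,140,460,365))
save(ps,"caddy_crop.png",(230,150,390,270))
E
```

```text
caddy [0.4516 0.2304 0.0718] [ 0.1 -1.9 -0.1 -1.1  0.3 -2.2  0.2 -0.3  1.4  0.1  0.9 -1.2 -0.2  0.8
  0.8 -0.3]
rack [ 0.4688 -0.2241  0.0803] [ 0.4  2.1 -1.2  0.3  0.2  1.3  0.8  1.1 -1.8  0.4  0.3 -0.2 -1.3 -1.1
 -1.  -0.8  1.1 -2.1  0.8 -1.1  2.8 -1.8  1.5 -0.7  0.2 -1.3 -0.2 -0.3
 -0.4 -2.1]
[269.2 263.2] []
[290.  249.9] []
[291.4 284.8] []
[312.5 269.9] []
[316.2 308.9] []
[337.6 292.2] []
[344.3 336.2] []
[365.7 317.3] []
```

View pics/side_fit.png

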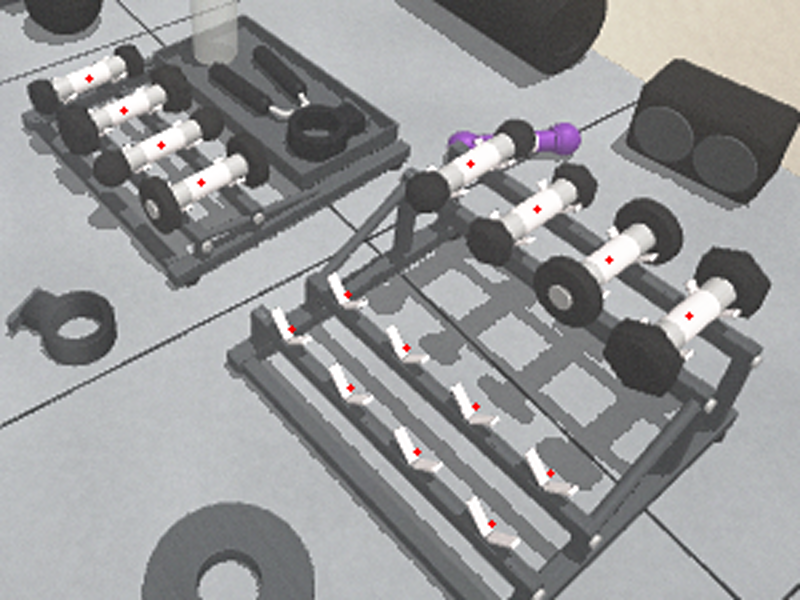

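View pics/caddy_crop.png

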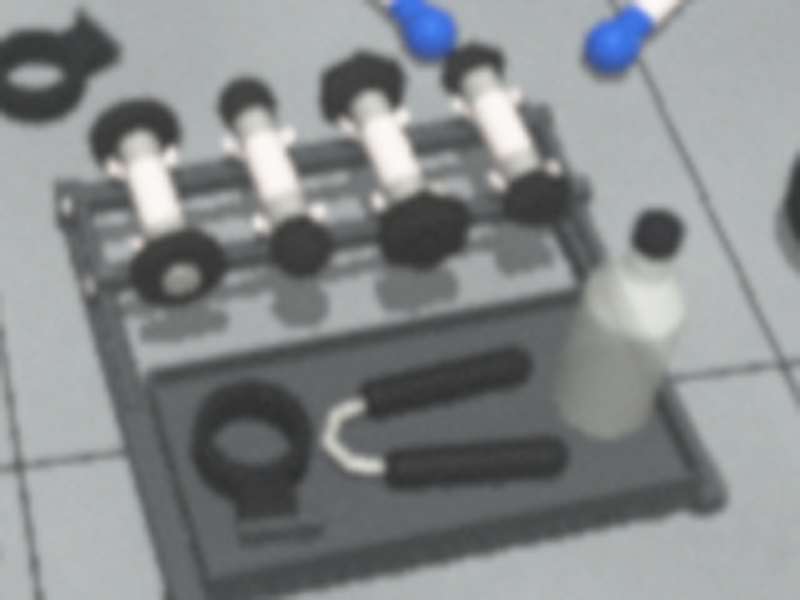

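Caddy from −y to +y: disc (150,200 in the crop), globe (272,180), big_hex (390,165) and small_hex (505,140). Possible mix-ups are the blue dumbbells (430,25) and (612,45) in the crop and the purple one; none sits in a caddy place. The fit matches the picture well, so I'll move to a look over the caddy.

>>> drive_tool:
  rows:
    - [0,0,-5.43,0,0,-0.0175,0.6]
    - [0,0,-5.43,0,0,-0.0175,0.6]
    - [0,0,-5.43,0,0,-0.0175,0.6]
    - [0,0,-5.43,0,0,-0.0175,0.6]
    - [0,0,0,-0.0181,-0.0358,0,0.6]
    - [0,0,0,-0.0181,-0.0358,0,0.6]
    - [0,0,0,-0.0181,-0.0358,0,0.6]
    - [0,0,0,-0.0181,-0.0358,0,0.6]
  force: 60

```text
time: 1.87
tool_pos: [0.2873, 0.5043, 0.3014]
tcp_rot: [-0.114, 3.139, 0.0]
wrist_force: [0.3, -0.2, 0.5]
width: 0.602
grip_force: 0.0
```

>>> drive_tool:
  rows:
    - [0,0,0,-0.0181,-0.0358,0,0.6]
    - [0,0,0,-0.0181,-0.0358,0,0.6]
    - [0,0,0,-0.0181,-0.0358,0,0.6]
    - [0,0,0,-0.0181,-0.0358,0,0.6]
    - [0,0,0,-0.0181,-0.0358,0,0.6]
    - [0,0,0,-0.0181,-0.0358,0,0.6]
    - [0,0,0,-0.0181,-0.0358,0,0.6]
    - [0,0,0,-0.0181,-0.0358,0,0.6]

```text
time: 2.53
tool_pos: [0.4523, 0.2284, 0.3017]
tcp_rot: [-0.112, 3.139, 0.001]
wrist_force: [0.4, 1.1, 0.2]
width: 0.598
grip_force: 0.0
```

>>> drive_tool:
  rows:
    - [0,0,0,0,0,0,0.6]
    - [0,0,0,0,0,0,0.6]
    - [0,0,0,0,0,0,0.6]
    - [0,0,0,0,0,0,0.6]

```text
time: 2.87
tool_pos: [0.4512, 0.2312, 0.3013]
tcp_rot: [0.114, -3.139, -0.001]
wrist_force: [-0.0, -0.1, -0.1]
width: 0.605
grip_force: 0.0
```

```bash
cat >> h.py <<'E'
CAD=np.array([.4516,.2304,.0718]); RK=np.array([.4688,-.2241,.0803])
def delta(xyz,yaw=None):
    s=status.read_state(); Rm=R.from_rotvec(s["tcp_rot"]).as_matrix()
    d=Rm.T@(np.asarray(xyz)-s["tool_pos"])
    print("pos",s["tool_pos"].round(4),"tilt z",Rm[:,2].round(3),"y-dir deg",round(np.degrees(np.arctan2(Rm[1,1],Rm[0,1])),2),"w",round(s["width"],3),"t",round(s["time"],2),"tool-delta",d.round(4))
E
python3 - <<'E'
from h import *
delta([.4516,.2304,.30])
p,K,T=shot("wrist"); print(p["mount"].round(3).tolist())
im=p["color"].copy()
for q in proj(K,T,np.r_[place(CAD,[[x,y,.075] for y in Y for x in(-.034,0,.034)])]): cv2.circle(im,tuple(q.round().astype(int).tolist()),1,(255,0,0),-1)
save({"color":im},"w0.png")
E
```

```text
pos [0.4512 0.2312 0.3013] tilt z [-0.     0.001 -1.   ] y-dir deg 94.15 w 0.605 t 2.87 tool-delta [-0.0003 -0.0008  0.0013]
[[-0.0, 0.959, 0.284, 0.074], [1.0, 0.0, -0.0, 0.001], [-0.0, 0.284, -0.959, -0.144], [0.0, 0.0, 0.0, 1.0]]
```

View pics/w0.png

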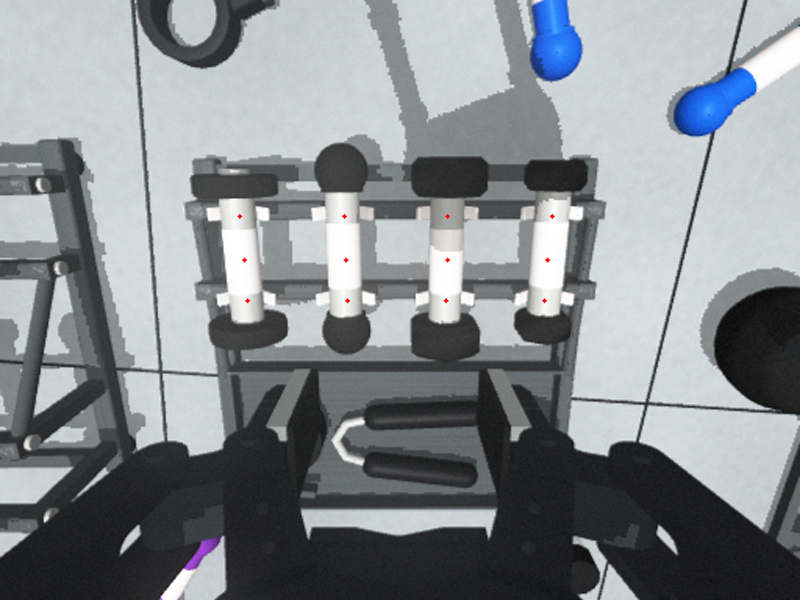

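The wrist view agrees with the fit: disc (243,260), globe (345,258), big_hex (447,260), small_hex (548,260), with the cradles at the predicted dots. I'll take the disc first.

>>> drive_tool:
  rows:
    - [0,0,0,0,-0.0302,0.02,0.6]
    - [0,0,0,0,-0.0302,0.02,0.6]
    - [0,0,0,0,-0.0302,0.02,0.6]
    - [0,0,0,0,-0.0302,0.02,0.6]
    - [0,0,0,0,0,0.035,0.6]
    - [0,0,0,0,0,0.035,0.6]
    - [0,0,0,0,0,0.035,0.6]
    - [0,0,0,0,0,0,0.6]

```text
time: 3.58
tool_pos: [0.454, 0.1097, 0.1093]
tcp_rot: [0.115, -3.126, 0.003]
wrist_force: [-1.9, -0.7, -1.2]
width: 0.604
grip_force: 0.0
```

Run:
```python
from h import *
t=place(CAD,[0,-.12,.057])[0]; print(t); delta(t)
p,K,T=shot("wrist"); save(p,"w1.png")
```

```text
[0.4602086  0.11070918 0.057     ]
pos [0.454  0.1097 0.1093] tilt z [-0.013 -0.002 -1.   ] y-dir deg 94.2 w 0.604 t 3.58 tool-delta [-0.007   0.0006  0.0523]
```

View pics/w1.png

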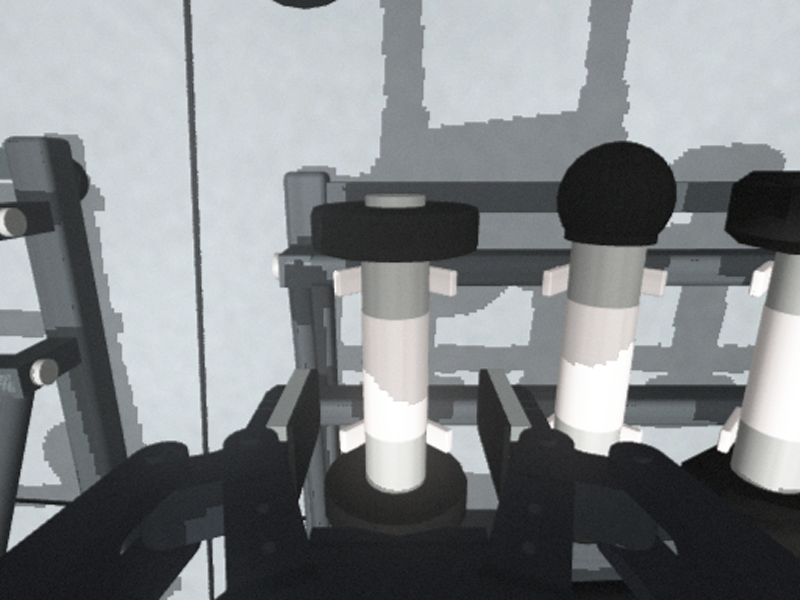

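The open fingers (295 and 503 px) straddle the disc's handle (395 px), with the handle about centred.

>>> drive_tool:
  rows:
    - [0,0,0,0,0,0.012,0.6]
    - [0,0,0,0,0,0.012,0.6]
    - [0,0,0,0,0,0.012,0.6]
    - [0,0,0,0,0,0.012,0.6]
    - [0,0,0,0,0,0.01,0.6]
    - [0,0,0,0,0,0,0.6]
    - [0,0,0,0,0,0,0.6]
    - [0,0,0,0,0,0,0.6]

```text
time: 4.3
tool_pos: [0.4615, 0.1103, 0.0597]
tcp_rot: [-0.113, 3.137, 0.001]
wrist_force: [1.0, -0.7, 0.2]
width: 0.604
grip_force: 0.0
```

Run:
```python
from h import *
delta(place(CAD,[0,-.12,.057])[0])
```

```text
pos [0.4615 0.1103 0.0597] tilt z [ 0.002  0.    -1.   ] y-dir deg 94.12 w 0.604 t 4.3 tool-delta [0.0013 0.0005 0.0027]
```

>>> drive_tool:
  rows:
    - [0,0,0,0,0,0.002,0]
    - [0,0,0,0,0,0,0]
    - [0,0,0,0,0,0,0]
    - [0,0,0,0,0,0,0]
    - [0,0,0,0,0,0,0]
    - [0,0,0,0,0,0,0]
    - [0,0,0,0,0,0,0]
  force: 80

```text
time: 4.88
tool_pos: [0.4611, 0.109, 0.0573]
tcp_rot: [-0.113, 3.138, -0.002]
wrist_force: [-1.5, -5.1, 5.2]
width: 0.278
grip_force: 78.2
```

>>> drive_tool:
  rows:
    - [0,0,0,0,0,-0.006,0]
    - [0,0,0,0,0,-0.012,0]
    - [0,0,0,0,0,-0.02,0]
    - [0,0,0,0,0,-0.025,0]
    - [0,0,0,0,0,-0.025,0]
    - [0,0,0,0,0,-0.02,0]
    - [0,0,0,0,0,-0.012,0]
    - [0,0,0,0,0,0,0]

```text
time: 5.55
tool_pos: [0.4615, 0.1102, 0.1784]
tcp_rot: [-0.112, 3.136, 0.002]
wrist_force: [1.1, -0.5, -7.0]
width: 0.279
grip_force: 79.2
```

Run:
```python
from h import *
s=status.read_state(); print(s["grip_force"],s["wrist_force"],s["torque"])
delta(place(RK,[0,-.04,.18])[0])
p,K,T=shot("wrist"); save(p,"w2.png")
```

```text
79.15242433547974 [ 1.11450757 -0.53188437 -7.01882116] [ 0.01184154 -0.10314474 -0.07442258]
pos [0.4615 0.1102 0.1784] tilt z [ 0.004  0.001 -1.   ] y-dir deg 94.08 w 0.279 t 5.55 tool-delta [ 0.0162 -0.374  -0.002 ]
```

View pics/w2.png

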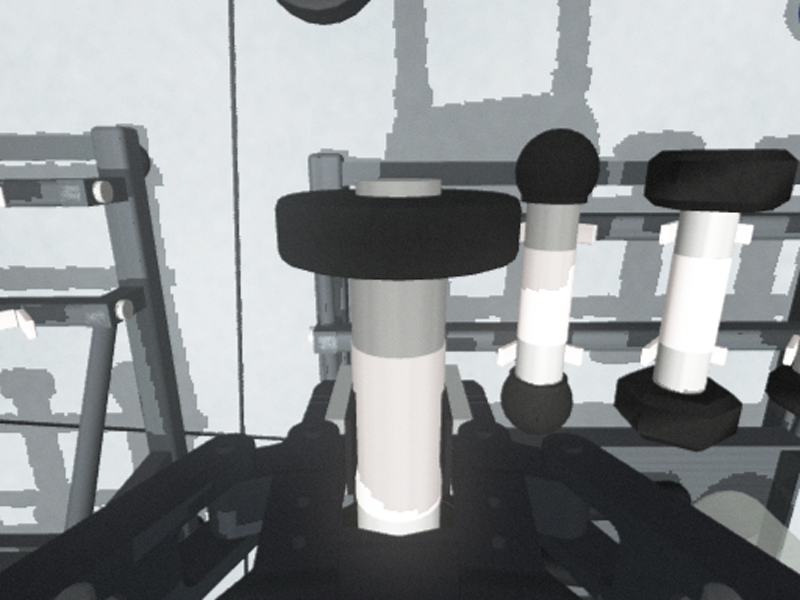

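The disc is held level and centred, with its front head at (398,230). Now over to the rack.

>>> drive_tool:
  rows:
    - [0,0,0,0.0016,-0.0374,-0.01,0]
    - [0,0,0,0.0016,-0.0374,-0.01,0]
    - [0,0,0,0.0016,-0.0374,-0.01,0]
    - [0,0,0,0.0016,-0.0374,-0.01,0]
    - [0,0,0,0.0016,-0.0374,0,0]
    - [0,0,0,0.0016,-0.0374,0,0]
    - [0,0,0,0.0016,-0.0374,0,0]
    - [0,0,0,0.0016,-0.0374,0,0]

```text
time: 6.27
tool_pos: [0.4669, -0.1905, 0.2132]
tcp_rot: [0.111, -3.135, -0.004]
wrist_force: [0.2, -0.1, -7.5]
width: 0.277
grip_force: 80.3
```

>>> drive_tool:
  rows:
    - [0,0,-0.3,0.0016,-0.0374,0,0]
    - [0,0,-0.2,0.0016,-0.0374,0,0]
    - [0,0,0,0,0,0,0]
    - [0,0,0,0,0,0,0]
    - [0,0,0,0,0,0,0]
    - [0,0,0,0,0,0,0]

```text
time: 6.77
tool_pos: [0.4702, -0.2629, 0.2142]
tcp_rot: [0.126, -3.136, -0.004]
wrist_force: [0.6, 1.0, -7.6]
width: 0.281
grip_force: 81.0
```

Run:
```python
from h import *
delta(place(RK,[0,-.04,.067])[0])
p,K,T=shot("wrist"); im=p["color"].copy()
for q in proj(K,T,place(RK,[[x,y,.0875] for y in Y for x in(-.034,.034)])): cv2.circle(im,tuple(q.round().astype(int).tolist()),1,(255,0,0),-1)
for q in proj(K,T,place(RK,[[x,y,.155] for y in Y for x in(.156,.224)])): cv2.circle(im,tuple(q.round().astype(int).tolist()),1,(0,0,255),-1)
M=p["mount"]
for q in proj(K,M,[[a*.049,0,-.019] for a in (1,-1)]): cv2.circle(im,tuple(q.round().astype(int).tolist()),2,(0,200,0),-1)
save({"color":im},"w3.png")
```

```text
pos [ 0.4702 -0.2629  0.2142] tilt z [-0.003  0.003 -1.   ] y-dir deg 94.62 w 0.281 t 6.77 tool-delta [-0.0021 -0.0016  0.1472]
```

View pics/w3.png

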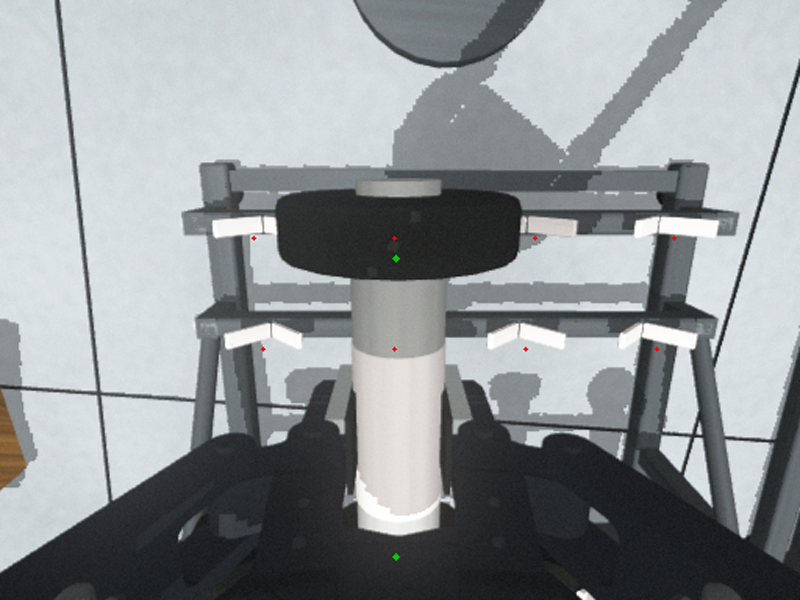

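The cradle tips (e.g. 228/300 at row 341, 637/717 at row 228) sit about 8–10 px nearer the robot than predicted. I'll refit the rack from this view and check how the disc sits in the grip.

Run:
```python
from h import *
p,K,T=shot("wrist")
px=np.array([[264,341],[526,342],[658,341],[677,228]])*.64
L=np.array([[.034,-.12,.0875],[.034,.04,.0875],[.034,.12,.0875],[-.034,.12,.0875]])
r,e=fit([(K,T,L,px)],RK); print(r.round(4),e.round(1))
print("inner face top row (800px):",(proj(K,p["mount"],[[.049,0,-.032],[.044,0,-.032],[.054,0,-.032]])/.64).round(0).tolist())
# same on saved pre-grasp caddy check: front tips of caddy seen from hover, pose then
g=cv2.cvtColor(p["color"],cv2.COLOR_RGB2GRAY); n,l,st,c=cv2.connectedComponentsWithStats((g>215).astype(np.uint8))
print([(c[i]/.64).round(0).tolist()+[int(st[i,4])] for i in range(1,n) if st[i,4]>15])
```

```text
[ 0.4642 -0.2237  0.0811] [-0.1  0.1  0.5 -0.7  0.  -0.1 -0.3  0.5]
inner face top row (800px): [[395.0, 268.0], [395.0, 289.0], [395.0, 248.0]]
[[206.0, 187.0, 20985], [596.0, 37.0, 3307], [8.0, 17.0, 23], [354.0, 18.0, 21], [740.0, 27.0, 23], [32.0, 57.0, 276], [705.0, 38.0, 19], [710.0, 170.0, 6335], [282.0, 43.0, 28], [756.0, 43.0, 35], [766.0, 48.0, 33], [791.0, 54.0, 16], [83.0, 60.0, 16], [127.0, 60.0, 25], [181.0, 61.0, 16], [43.0, 249.0, 8452], [226.0, 70.0, 37], [519.0, 76.0, 51], [435.0, 74.0, 56], [156.0, 80.0, 33], [198.0, 83.0, 23], [495.0, 81.0, 28], [782.0, 89.0, 43], [557.0, 100.0, 33], [584.0, 98.0, 18], [577.0, 130.0, 81], [764.0, 313.0, 5979], [237.0, 225.0, 329], [269.0, 224.0, 74], [618.0, 254.0, 1429], [258.0, 238.0, 19], [559.0, 242.0, 49], [566.0, 275.0, 28], [201.0, 276.0, 18], [613.0, 306.0, 140], [266.0, 336.0, 512], [502.0, 336.0, 189], [618.0, 367.0, 2865], [330.0, 358.0, 166], [398.0, 447.0, 4088], [70.0, 435.0, 2196], [143.0, 437.0, 2455], [221.0, 411.0, 29], [539.0, 409.0, 18], [581.0, 432.0, 22], [532.0, 438.0, 32], [674.0, 448.0, 232], [698.0, 469.0, 328], [745.0, 472.0, 766], [581.0, 594.0, 33]]
```

>>> drive_tool:
  rows:
    - [0,0,0,0.004,-0.0005,0.02,0]
    - [0,0,0,0,0,0.03,0]
    - [0,0,0,0,0,0.03,0]
    - [0,0,0,0,0,0.025,0]
    - [0,0,0,0,0,0.015,0]
    - [0,0,0,0,0,0.01,0]
    - [0,0,0,0,0,0.005,0]
    - [0,0,0,0,0,0,0]

```text
time: 7.53
tool_pos: [0.4671, -0.2644, 0.0806]
tcp_rot: [0.127, -3.138, -0.001]
wrist_force: [-0.0, 0.1, -7.4]
width: 0.274
grip_force: 81.0
```

>>> drive_tool:
  rows:
    - [0,0,0,0,0,0.004,0]
    - [0,0,0,0,0,0.003,0]
    - [0,0,0,0,0,0.003,0]
    - [0,0,0,0,0,0,0]
    - [0,0,0,0,0,0,0]
    - [0,0,0,0,0,0,0]

```text
time: 8.03
tool_pos: [0.4675, -0.2655, 0.0716]
tcp_rot: [-0.125, 3.139, -0.001]
wrist_force: [0.5, -0.2, -7.1]
width: 0.277
grip_force: 81.0
```

```bash
sed -i 's/RK=np.array(.*/RK=np.array([.4650,-.2238,.081])/' h.py
python3 - <<'E'
from h import *
s=status.read_state(); print(s["wrist_force"].round(1),s["torque"].round(2))
delta(place(RK,[-.002,-.04,.0673])[0])
E
```

```text
[ 0.5 -0.2 -7.1] [-0.04 -0.01  0.04]
pos [ 0.4675 -0.2655  0.0716] tilt z [ 0. -0. -1.] y-dir deg 94.58 w 0.277 t 8.03 tool-delta [0.0011 0.0017 0.0043]
```

>>> drive_tool:
  rows:
    - [0,0,0,0,0.001,0.002,0]
    - [0,0,0,0,0,0.002,0]
    - [0,0,0,0,0,0.001,0]
    - [0,0,0,0,0,0,0]
    - [0,0,0,0,0,0,0]
    - [0,0,0,0,0,0,0]

```text
time: 8.53
tool_pos: [0.4677, -0.2648, 0.0674]
tcp_rot: [-0.126, 3.138, -0.002]
wrist_force: [-3.9, -0.1, 3.3]
width: 0.276
grip_force: 82.2
```

>>> drive_tool:
  rows:
    - [0,0,0,0,0,0,0.35]
    - [0,0,0,0,0,0,0.45]
    - [0,0,0,0,0,0,0.6]
    - [0,0,0,0,0,0,0.6]
    - [0,0,0,0,0,-0.01,0.6]
    - [0,0,0,0,0,-0.03,0.6]
    - [0,0,0,0,0,-0.04,0.6]
    - [0,0,0,0,0,-0.04,0.6]

```text
time: 9.2
tool_pos: [0.4662, -0.2635, 0.187]
tcp_rot: [0.126, -3.137, -0.003]
wrist_force: [0.2, -0.9, 0.5]
width: 0.601
grip_force: 0.0
```

Run:
```python
from h import *
p,K,T=shot("wrist"); im=p["color"].copy()
for q in proj(K,T,place(RK,[[x,y,.0875] for y in Y for x in(-.034,.034)])): cv2.circle(im,tuple(q.round().astype(int).tolist()),1,(255,0,0),-1)
for q in proj(K,T,place(RK,[[x,-.04,.085] for x in(-.049,.049)])): cv2.circle(im,tuple(q.round().astype(int).tolist()),1,(0,255,0),-1)
save({"color":im},"w4.png")
delta(place(CAD,[0,-.04,.11])[0])
```

```text
pos [ 0.4715 -0.2668  0.1977] tilt z [ 0.011 -0.007 -1.   ] y-dir deg 94.59 w 0.601 t 9.25 tool-delta [-0.0188  0.4579  0.0842]
```

View pics/w4.png

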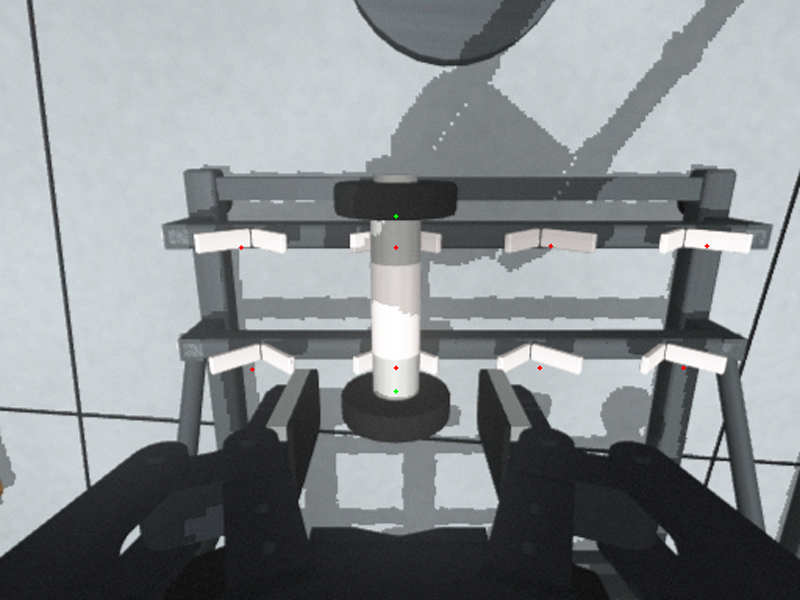

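The disc sits in both cradles of place 2 (handle at 396 px). Now the globe, caddy place −0.04.

>>> drive_tool:
  rows:
    - [0,0,0.25,-0.0019,0.0379,0,0.6]
    - [0,0,0.25,-0.0019,0.0379,0,0.6]
    - [0,0,0,-0.0019,0.0379,0,0.6]
    - [0,0,0,-0.0019,0.0379,0,0.6]
    - [0,0,0,-0.0019,0.0379,0,0.6]
    - [0,0,0,-0.0019,0.0379,0,0.6]
    - [0,0,0,-0.0019,0.0379,0,0.6]
    - [0,0,0,-0.0019,0.0379,0,0.6]

```text
time: 9.92
tool_pos: [0.4602, 0.041, 0.1872]
tcp_rot: [-0.112, 3.138, 0.0]
wrist_force: [0.3, -0.1, -0.6]
width: 0.6
grip_force: 0.0
```

>>> drive_tool:
  rows:
    - [0,0,0,-0.0019,0.0379,0,0.6]
    - [0,0,0,-0.0019,0.0379,0,0.6]
    - [0,0,0,-0.0019,0.0379,0,0.6]
    - [0,0,0,-0.0019,0.0379,0,0.6]
    - [0,0,0,0,0,0.025,0.6]
    - [0,0,0,0,0,0.025,0.6]
    - [0,0,0,0,0,0.02,0.6]
    - [0,0,0,0,0,0,0.6]

```text
time: 10.58
tool_pos: [0.4536, 0.1904, 0.1124]
tcp_rot: [0.114, -3.132, 0.004]
wrist_force: [-1.2, -0.1, -0.3]
width: 0.599
grip_force: 0.0
```

>>> drive_tool:
  rows:
    - [0,0,0,0,0,0,0.6]
    - [0,0,0,0,0,0,0.6]
    - [0,0,0,0,0,0,0.6]

```text
time: 10.83
tool_pos: [0.4587, 0.1913, 0.1183]
tcp_rot: [-0.111, 3.136, 0.002]
wrist_force: [0.3, 0.3, 1.3]
width: 0.602
grip_force: 0.0
```

Run:
```python
from h import *
delta(place(CAD,[0,-.04,.057])[0])
p,K,T=shot("wrist"); save(p,"w5.png")
print((proj(K,T,place(CAD,[[x,-.04,.075] for x in(-.048,0.)]))/.64).round(0))
```

```text
pos [0.4587 0.1913 0.1183] tilt z [ 0.003  0.001 -1.   ] y-dir deg 94.06 w 0.602 t 10.83 tool-delta [ 0.0044 -0.0006  0.0613]
[[394. 218.]
 [395. 334.]]
```

View pics/w5.png

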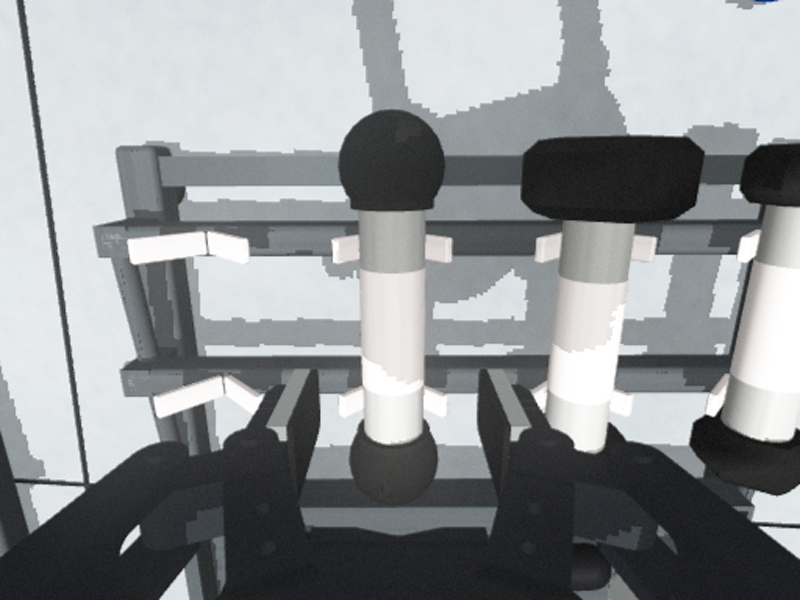

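The globe's handle (395 px) is centred between the fingers (297/500).

>>> drive_tool:
  rows:
    - [0,0,0,0.002,0,0.012,0.6]
    - [0,0,0,0,0,0.012,0.6]
    - [0,0,0,0,0,0.012,0.6]
    - [0,0,0,0,0,0.012,0.6]
    - [0,0,0,0,0,0.012,0.6]
    - [0,0,0,0,0,0,0.6]
    - [0,0,0,0,0,0,0.6]
    - [0,0,0,0,0,0,0.6]

```text
time: 11.55
tool_pos: [0.4549, 0.1907, 0.0559]
tcp_rot: [0.112, -3.139, 0.0]
wrist_force: [0.3, -0.1, 0.3]
width: 0.603
grip_force: 0.0
```

>>> drive_tool:
  rows:
    - [0,0,0,0,0,0,0]
    - [0,0,0,0,0,0,0]
    - [0,0,0,0,0,0,0]
    - [0,0,0,0,0,0,0]
    - [0,0,0,0,0,0,0]
    - [0,0,0,0,0,0,0]
    - [0,0,0,0,0,0,0]

```text
time: 12.13
tool_pos: [0.4559, 0.1889, 0.0575]
tcp_rot: [-0.114, 3.138, -0.006]
wrist_force: [0.4, -8.6, 6.7]
width: 0.282
grip_force: 78.1
```

>>> drive_tool:
  rows:
    - [0,0,0,0,0,-0.006,0]
    - [0,0,0,0,0,-0.012,0]
    - [0,0,0,0,0,-0.02,0]
    - [0,0,0,0,0,-0.03,0]
    - [0,0,0,0,0,-0.03,0]
    - [0,0,0,0,0,-0.03,0]
    - [0,0,0,0,0,-0.02,0]
    - [0,0,0,0,0,0,0]

```text
time: 12.8
tool_pos: [0.4579, 0.1921, 0.2095]
tcp_rot: [-0.112, 3.131, 0.005]
wrist_force: [1.3, 0.3, -5.1]
width: 0.276
grip_force: 79.3
```

```bash
cat >> h.py <<'E'
def held(half,n=None):
    "rows of the inner face on top of the handle (800 px), dark edge in the wrist picture along the handle's column"
    p,K,T=shot("wrist"); u=proj(K,p["mount"],[[half,0,-.032]])[0]; g=cv2.cvtColor(p["color"],cv2.COLOR_RGB2GRAY)
    col=g[:,int(u[0])-6:int(u[0])+7].mean(1); r=next(r for r in range(int(u[1])+25,80,-1) if col[r]<60)
    xs=np.linspace(half-.02,half+.02,81); rows=proj(K,p["mount"],np.c_[xs,0*xs,0*xs-.032])[:,1]
    print("expected row",u[1].round(1),"dark from",r,"-> tool x of centre",round(xs[np.argmin(abs(rows-r))]-half,4))
    if n: save(p,n)
E
python3 - <<'E'
from h import *
s=status.read_state(); print(s["grip_force"],s["wrist_force"].round(1))
delta(place(RK,[0,.12,.22])[0]); held(.048)
E
```

```text
79.28876280784607 [ 1.3  0.3 -5.1]
pos [0.4579 0.1921 0.2095] tilt z [ 0.009  0.004 -1.   ] y-dir deg 94.09 w 0.276 t 12.8 tool-delta [ 0.0236 -0.2953 -0.0116]
expected row 174.4 dark from 159 -> tool x of centre 0.006
```

>>> drive_tool:
  rows:
    - [0,0,-0.3,0.0022,-0.0367,0,0]
    - [0,0,-0.2,0.0022,-0.0367,0,0]
    - [0,0,0,0.0022,-0.0367,0,0]
    - [0,0,0,0.0022,-0.0367,0,0]
    - [0,0,0,0.0022,-0.0367,0,0]
    - [0,0,0,0.0022,-0.0367,0,0]
    - [0,0,0,0.0022,-0.0367,0,0]
    - [0,0,0,0.0022,-0.0367,0,0]

```text
time: 13.52
tool_pos: [0.4581, -0.1042, 0.201]
tcp_rot: [0.126, -3.134, -0.003]
wrist_force: [1.3, -0.6, -6.5]
width: 0.276
grip_force: 79.8
```

>>> drive_tool:
  rows:
    - [0,0,0,0,0,0.02,0]
    - [0,0,0,0,0,0.03,0]
    - [0,0,0,0,0,0.02,0]
    - [0,0,0,0,0,0.01,0]
    - [0,0,0,0,0,0,0]
    - [0,0,0,0,0,0,0]
    - [0,0,0,0,0,0,0]
    - [0,0,0,0,0,0,0]

```text
time: 14.18
tool_pos: [0.462, -0.1033, 0.1258]
tcp_rot: [-0.127, 3.136, -0.001]
wrist_force: [-0.2, -0.3, -5.7]
width: 0.277
grip_force: 80.2
```

Run:
```python
from h import *
delta(place(RK,[0.004,.12,.0675])[0]); held(.048,"w6.png")
```

```text
pos [ 0.462  -0.1033  0.1258] tilt z [ 0.003 -0.001 -1.   ] y-dir deg 94.62 w 0.277 t 14.18 tool-delta [ 0.0029 -0.0003  0.0583]
expected row 174.4 dark from 159 -> tool x of centre 0.006
```

View pics/w6.png

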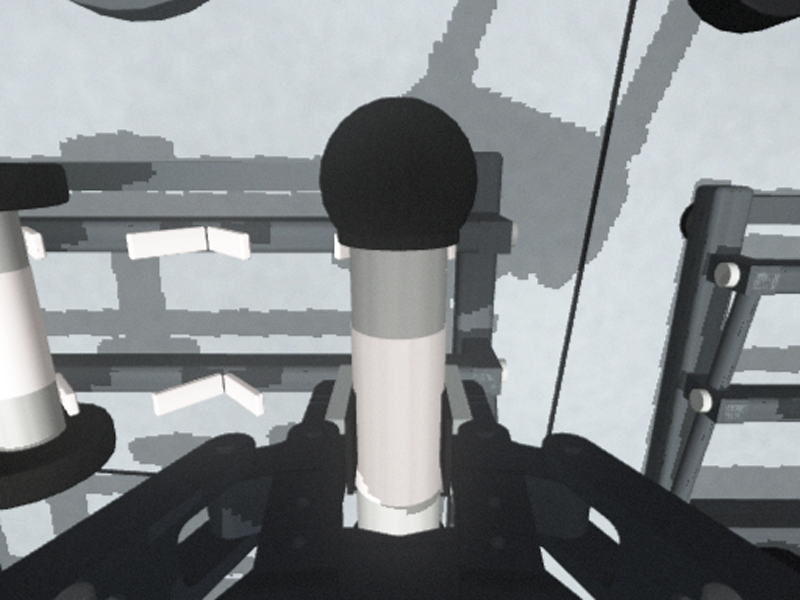

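The globe is level in the grip, its neck at row 248, over the last place. I'll lower it.

>>> drive_tool:
  rows:
    - [0,0,0,0,0,0.015,0]
    - [0,0,0,0,0,0.015,0]
    - [0,0,0,0,0,0.012,0]
    - [0,0,0,0,0,0.007,0]
    - [0,0,0,0,0,0.004,0]
    - [0,0,0,0,0,0,0]
    - [0,0,0,0,0,0,0]
    - [0,0,0,0,0,0,0]

```text
time: 14.9
tool_pos: [0.4615, -0.1035, 0.0723]
tcp_rot: [-0.126, 3.137, -0.001]
wrist_force: [0.5, 0.4, -5.9]
width: 0.276
grip_force: 80.5
```

>>> drive_tool:
  rows:
    - [0,0,0,0,0,0.002,0]
    - [0,0,0,0,0,0.002,0]
    - [0,0,0,0,0,0,0]
    - [0,0,0,0,0,0,0]
    - [0,0,0,0,0,0,0]

```text
time: 15.32
tool_pos: [0.4617, -0.104, 0.0683]
tcp_rot: [-0.126, 3.137, -0.002]
wrist_force: [2.1, -4.0, -0.4]
width: 0.281
grip_force: 81.1
```

Run:
```python
from h import *
delta(place(RK,[0.0045,.12,.0675])[0])
```

```text
pos [ 0.4617 -0.104   0.0683] tilt z [ 0.002 -0.001 -1.   ] y-dir deg 94.59 w 0.281 t 15.32 tool-delta [0.0019 0.0004 0.0008]
```

>>> drive_tool:
  rows:
    - [0,0,0,0,0,0.001,0.35]
    - [0,0,0,0,0,0,0.45]
    - [0,0,0,0,0,0,0.6]
    - [0,0,0,0,0,0,0.6]
    - [0,0,0,0,0,-0.01,0.6]
    - [0,0,0,0,0,-0.03,0.6]
    - [0,0,0,0,0,-0.04,0.6]
    - [0,0,0,0,0,-0.04,0.6]

```text
time: 15.98
tool_pos: [0.4592, -0.1027, 0.1871]
tcp_rot: [0.126, -3.136, -0.002]
wrist_force: [1.7, -0.6, 1.0]
width: 0.598
grip_force: 0.0
```

>>> drive_tool:
  rows:
    - [0,0,0.25,-0.0017,0.0374,0,0.6]
    - [0,0,0.25,-0.0017,0.0374,0,0.6]
    - [0,0,0,-0.0017,0.0374,0,0.6]
    - [0,0,0,-0.0017,0.0374,0,0.6]
    - [0,0,0,-0.0017,0.0374,0,0.6]
    - [0,0,0,-0.0017,0.0374,0,0.6]
    - [0,0,0,-0.0017,0.0374,0,0.6]
    - [0,0,0,-0.0017,0.0374,0,0.6]

```text
time: 16.65
tool_pos: [0.4519, 0.1982, 0.1874]
tcp_rot: [-0.112, 3.138, 0.001]
wrist_force: [0.8, -0.1, -0.1]
width: 0.6
grip_force: 0.0
```

>>> drive_tool:
  rows:
    - [0,0,0,-0.0017,0.0374,0,0.6]
    - [0,0,0,-0.0017,0.0374,0,0.6]
    - [0,0,0,0,0,0.025,0.6]
    - [0,0,0,0,0,0.025,0.6]
    - [0,0,0,0,0,0.02,0.6]
    - [0,0,0,0,0,0,0.6]
    - [0,0,0,0,0,0,0.6]
    - [0,0,0,0,0,0,0.6]

```text
time: 17.32
tool_pos: [0.4512, 0.2714, 0.1178]
tcp_rot: [-0.112, 3.138, 0.001]
wrist_force: [-0.0, 0.6, 0.2]
width: 0.603
grip_force: 0.0
```

Run:
```python
from h import *
delta(place(CAD,[0,.04,.057])[0])
p,K,T=shot("wrist"); save(p,"w7.png")
p,K,T=shot("side")
for o in ("globe","disc"): print(o,[(np.round(m["bbox"]).tolist(),round(m["score"],2)) for m in masks_of(p,o)])
print(proj(K,T,place(RK,[[0,.12,.085],[0,-.04,.085]])).round(0))
```

```text
pos [0.4512 0.2714 0.1178] tilt z [ 0.002  0.001 -1.   ] y-dir deg 94.07 w 0.603 t 17.32 tool-delta [ 0.0026 -0.0009  0.0608]
globe [([106.0, 163.0, 152.0, 185.0], 0.81), ([110.0, 195.0, 155.0, 226.0], 0.79), ([329.0, 185.0, 378.0, 199.0], 0.6), ([253.0, 231.0, 309.0, 277.0], 0.56)]
disc [([296.0, 275.0, 356.0, 331.0], 0.79), ([184.0, 163.0, 234.0, 198.0], 0.69), ([248.0, 195.0, 446.0, 384.0], 0.34), ([336.0, 204.0, 384.0, 240.0], 0.32)]
[[279. 255.]
 [326. 299.]]
```

View pics/w7.png

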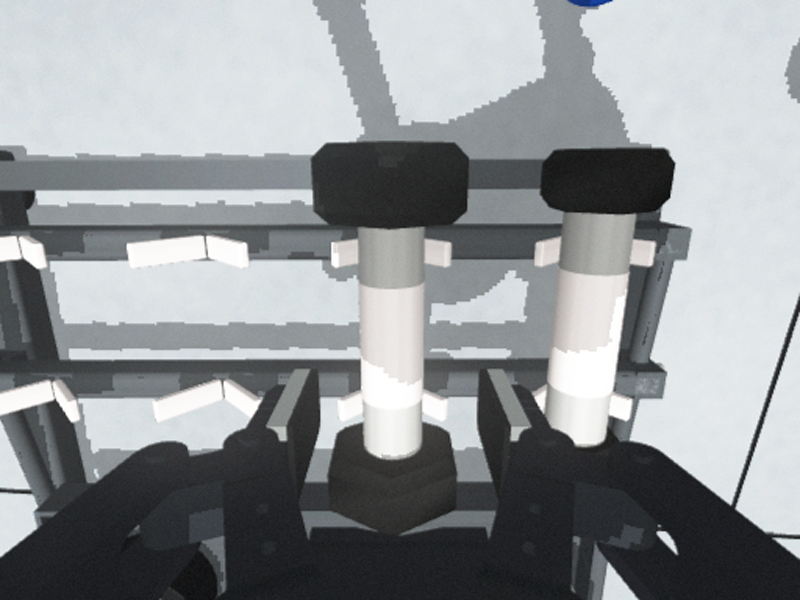

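Big_hex's handle (393 px) lies between the fingers. The side camera puts the globe and disc where predicted on the rack, (281,254) and (326,303).

>>> drive_tool:
  rows:
    - [0,0,0,0.001,-0.001,0.012,0.6]
    - [0,0,0,0,0,0.012,0.6]
    - [0,0,0,0,0,0.012,0.6]
    - [0,0,0,0,0,0.012,0.6]
    - [0,0,0,0,0,0.012,0.6]
    - [0,0,0,0,0,0,0.6]
    - [0,0,0,0,0,0,0.6]
    - [0,0,0,0,0,0,0.6]

```text
time: 18.18
tool_pos: [0.4495, 0.27, 0.056]
tcp_rot: [0.112, -3.139, 0.0]
wrist_force: [-0.0, -0.2, 0.6]
width: 0.594
grip_force: 0.0
```

>>> drive_tool:
  rows:
    - [0,0,0,0,0,0,0]
    - [0,0,0,0,0,0,0]
    - [0,0,0,0,0,0,0]
    - [0,0,0,0,0,0,0]
    - [0,0,0,0,0,0,0]
    - [0,0,0,0,0,0,0]
    - [0,0,0,0,0,0,0]
  force: 100

```text
time: 18.77
tool_pos: [0.4503, 0.2687, 0.0576]
tcp_rot: [-0.114, 3.138, -0.004]
wrist_force: [0.0, -7.0, 5.8]
width: 0.273
grip_force: 97.7
```

>>> drive_tool:
  rows:
    - [0,0,0,0,0,-0.006,0]
    - [0,0,0,0,0,-0.012,0]
    - [0,0,0,0,0,-0.02,0]
    - [0,0,0,0,0,-0.03,0]
    - [0,0,0,0,0,-0.03,0]
    - [0,0,0,0,0,-0.03,0]
    - [0,0,0,0,0,-0.02,0]
    - [0,0,0,0,0,0,0]

```text
time: 19.43
tool_pos: [0.4521, 0.2718, 0.2102]
tcp_rot: [-0.112, 3.131, 0.007]
wrist_force: [2.4, 1.8, -8.3]
width: 0.272
grip_force: 99.2
```

Run:
```python
from h import *
delta(place(RK,[0,-.12,.205])[0]); held(.049)
```

```text
pos [0.4521 0.2718 0.2102] tilt z [ 0.008  0.005 -1.   ] y-dir deg 94.1 w 0.272 t 19.43 tool-delta [ 0.0214 -0.6152  0.0023]
expected row 171.8 dark from 173 -> tool x of centre -0.0005
```

>>> drive_tool:
  rows:
    - [0,0,-0.3,0.0012,-0.0383,0,0]
    - [0,0,-0.2,0.0012,-0.0383,0,0]
    - [0,0,0,0.0012,-0.0383,0,0]
    - [0,0,0,0.0012,-0.0383,0,0]
    - [0,0,0,0.0012,-0.0383,0,0]
    - [0,0,0,0.0012,-0.0383,0,0]
    - [0,0,0,0.0012,-0.0383,0,0]
    - [0,0,0,0.0012,-0.0383,0,0]

```text
time: 20.15
tool_pos: [0.4613, -0.0375, 0.2011]
tcp_rot: [0.126, -3.134, -0.002]
wrist_force: [3.1, 0.1, -8.9]
width: 0.27
grip_force: 100.0
```

>>> drive_tool:
  rows:
    - [0,0,0,0.0012,-0.0383,0,0]
    - [0,0,0,0.0012,-0.0383,0,0]
    - [0,0,0,0.0012,-0.0383,0,0]
    - [0,0,0,0.0012,-0.0383,0,0]
    - [0,0,0,0.0012,-0.0383,0,0]
    - [0,0,0,0.0012,-0.0383,0,0]
    - [0,0,0,0.0012,-0.0383,0,0]
    - [0,0,0,0.0012,-0.0383,0,0]

```text
time: 20.82
tool_pos: [0.4767, -0.3428, 0.2004]
tcp_rot: [0.125, -3.135, -0.007]
wrist_force: [0.4, 0.8, -9.0]
width: 0.273
grip_force: 100.0
```

>>> drive_tool:
  rows:
    - [0,0,0,0,0,0,0]
    - [0,0,0,0,0,0,0]
    - [0,0,0,0,0,0.015,0]
    - [0,0,0,0,0,0.02,0]
    - [0,0,0,0,0,0.015,0]
    - [0,0,0,0,0,0,0]
    - [0,0,0,0,0,0,0]
    - [0,0,0,0,0,0,0]

```text
time: 21.48
tool_pos: [0.4787, -0.3415, 0.154]
tcp_rot: [0.127, -3.138, -0.001]
wrist_force: [-0.0, -0.0, -9.1]
width: 0.269
grip_force: 100.8
```

Run:
```python
from h import *
delta(place(RK,[-.0005,-.12,.0675])[0]); held(.049,"w8.png")
```

```text
pos [ 0.4787 -0.3415  0.154 ] tilt z [-0.001  0.001 -1.   ] y-dir deg 94.63 w 0.269 t 21.48 tool-delta [ 0.0046 -0.0016  0.0865]
expected row 171.8 dark from 173 -> tool x of centre -0.0005
```

View pics/w8.png

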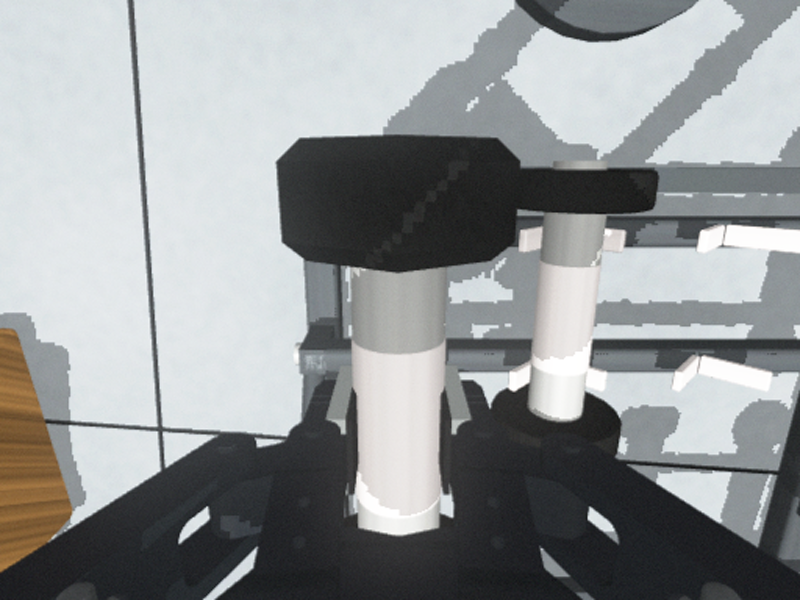

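Big_hex is level, centred in the grip and clear of the disc (580,190). I'll correct the offset and lower it.

>>> drive_tool:
  rows:
    - [0,0,0,0.004,-0.0015,0.015,0]
    - [0,0,0,0,0,0.025,0]
    - [0,0,0,0,0,0.02,0]
    - [0,0,0,0,0,0.012,0]
    - [0,0,0,0,0,0.007,0]
    - [0,0,0,0,0,0,0]
    - [0,0,0,0,0,0,0]
    - [0,0,0,0,0,0,0]

```text
time: 22.2
tool_pos: [0.4763, -0.3452, 0.0771]
tcp_rot: [-0.126, 3.137, -0.003]
wrist_force: [0.1, 0.2, -8.7]
width: 0.271
grip_force: 101.1
```

Run:
```python
from h import *
delta(place(RK,[-.0005,-.12,.0675])[0])
```

```text
pos [ 0.4763 -0.3452  0.0771] tilt z [ 0.003 -0.002 -1.   ] y-dir deg 94.59 w 0.271 t 22.2 tool-delta [0.0019 0.002  0.0096]
```

>>> drive_tool:
  rows:
    - [0,0,0,0.001,0.001,0.003,0]
    - [0,0,0,0,0,0.002,0]
    - [0,0,0,0,0,0.002,0]
    - [0,0,0,0,0,0,0]
    - [0,0,0,0,0,0,0]
    - [0,0,0,0,0,0,0]

```text
time: 22.7
tool_pos: [0.4742, -0.3437, 0.0686]
tcp_rot: [-0.126, 3.138, -0.001]
wrist_force: [-0.1, -1.0, -6.7]
width: 0.272
grip_force: 101.5
```

>>> drive_tool:
  rows:
    - [0,0,0,0,0,0.001,0]
    - [0,0,0,0,0,0,0]
    - [0,0,0,0,0,0,0]
    - [0,0,0,0,0,0,0]

```text
time: 23.03
tool_pos: [0.4744, -0.3442, 0.0681]
tcp_rot: [-0.126, 3.138, -0.003]
wrist_force: [-0.7, -1.7, -3.6]
width: 0.275
grip_force: 101.5
```

Run:
```python
from h import *
delta(place(RK,[-.0005,-.12,.0675])[0])
```

```text
pos [ 0.4744 -0.3442  0.0681] tilt z [ 0.001 -0.002 -1.   ] y-dir deg 94.59 w 0.275 t 23.03 tool-delta [0.0002 0.0007 0.0006]
```

>>> drive_tool:
  rows:
    - [0,0,0,0,0,0.001,0.35]
    - [0,0,0,0,0,0,0.45]
    - [0,0,0,0,0,0,0.6]
    - [0,0,0,0,0,0,0.6]
    - [0,0,0,0,0,-0.01,0.6]
    - [0,0,0,0,0,-0.03,0.6]
    - [0,0,0,0,0,-0.04,0.6]
    - [0,0,0,0,0,-0.04,0.6]

```text
time: 23.7
tool_pos: [0.473, -0.3425, 0.1871]
tcp_rot: [0.126, -3.137, -0.003]
wrist_force: [0.9, -0.4, 0.7]
width: 0.596
grip_force: 0.0
```

>>> drive_tool:
  rows:
    - [0,0,0.25,-0.0013,0.0386,0,0.6]
    - [0,0,0.25,-0.0013,0.0386,0,0.6]
    - [0,0,0,-0.0013,0.0386,0,0.6]
    - [0,0,0,-0.0013,0.0386,0,0.6]
    - [0,0,0,-0.0013,0.0386,0,0.6]
    - [0,0,0,-0.0013,0.0386,0,0.6]
    - [0,0,0,-0.0013,0.0386,0,0.6]
    - [0,0,0,-0.0013,0.0386,0,0.6]

```text
time: 24.37
tool_pos: [0.4615, -0.0328, 0.1875]
tcp_rot: [-0.111, 3.138, -0.0]
wrist_force: [0.8, 0.1, 0.2]
width: 0.603
grip_force: 0.0
```

>>> drive_tool:
  rows:
    - [0,0,0,-0.0014,0.0386,0,0.6]
    - [0,0,0,-0.0014,0.0386,0,0.6]
    - [0,0,0,-0.0014,0.0386,0,0.6]
    - [0,0,0,-0.0014,0.0386,0,0.6]
    - [0,0,0,-0.0014,0.0386,0,0.6]
    - [0,0,0,-0.0014,0.0386,0,0.6]
    - [0,0,0,-0.0014,0.0386,0,0.6]
    - [0,0,0,-0.0014,0.0386,0,0.6]

```text
time: 25.03
tool_pos: [0.4505, 0.2764, 0.1876]
tcp_rot: [-0.113, 3.138, 0.001]
wrist_force: [0.7, -0.7, 0.0]
width: 0.601
grip_force: 0.0
```

>>> drive_tool:
  rows:
    - [0,0,0,-0.0014,0.0386,0,0.6]
    - [0,0,0,-0.0014,0.0386,0,0.6]
    - [0,0,0,0,0,0.025,0.6]
    - [0,0,0,0,0,0.025,0.6]
    - [0,0,0,0,0,0.02,0.6]
    - [0,0,0,0,0,0,0.6]
    - [0,0,0,0,0,0,0.6]
    - [0,0,0,0,0,0,0.6]

```text
time: 25.7
tool_pos: [0.449, 0.3519, 0.118]
tcp_rot: [-0.112, 3.138, 0.002]
wrist_force: [-0.6, -0.7, 0.1]
width: 0.604
grip_force: 0.0
```

Run:
```python
from h import *
delta(place(CAD,[0,.12,.057])[0])
p,K,T=shot("wrist")
g=cv2.cvtColor(p["color"],cv2.COLOR_RGB2HSV)[215:225]; r=((g[:,:,2]>120)&(g[:,:,1]<40)).mean(0)>.5
e=np.flatnonzero(np.diff(r[205:305].astype(int)))+206; print("bright edges cols",e.tolist(),"expected handle col",proj(K,T,place(CAD,[0,.12,.075]))[0].round(0), [ (m["bbox"],round(m["score"],2)) for m in masks_of(p,"small_hex")])
p,K,T=shot("side")
for o in ("big_hex",): print(o,[(np.round(m["bbox"]).tolist(),round(m["score"],2)) for m in masks_of(p,o)])
print(proj(K,T,place(RK,[[0,-.12,.085]])).round(0))
```

```text
pos [0.449  0.3519 0.118 ] tilt z [ 0.002  0.001 -1.   ] y-dir deg 94.07 w 0.604 t 25.7 tool-delta [ 0.0063 -0.0015  0.0609]
bright edges cols [288] expected handle col [251. 211.] [([212.1, 93.2, 284.6, 317.3], 0.74)]
big_hex [([322.0, 296.0, 389.0, 359.0], 0.56)]
[[355. 325.]]
```

>>> drive_tool:
  rows:
    - [0,0,0,0.005,-0.0015,0.012,0.6]
    - [0,0,0,0,0,0.012,0.6]
    - [0,0,0,0,0,0.012,0.6]
    - [0,0,0,0,0,0.012,0.6]
    - [0,0,0,0,0,0.012,0.6]
    - [0,0,0,0,0,0,0.6]
    - [0,0,0,0,0,0,0.6]
    - [0,0,0,0,0,0,0.6]

```text
time: 26.57
tool_pos: [0.4434, 0.3496, 0.0561]
tcp_rot: [0.112, -3.139, 0.0]
wrist_force: [1.1, -1.0, 0.2]
width: 0.602
grip_force: 0.0
```

>>> drive_tool:
  rows:
    - [0,0,0,0,0,0,0]
    - [0,0,0,0,0,0,0]
    - [0,0,0,0,0,0,0]
    - [0,0,0,0,0,0,0]
    - [0,0,0,0,0,0,0]
    - [0,0,0,0,0,0,0]
    - [0,0,0,0,0,0,0]
  force: 80

```text
time: 27.15
tool_pos: [0.4442, 0.3485, 0.0575]
tcp_rot: [-0.113, 3.138, -0.003]
wrist_force: [0.9, -5.7, 4.5]
width: 0.281
grip_force: 78.1
```

>>> drive_tool:
  rows:
    - [0,0,0,0,0,-0.006,0]
    - [0,0,0,0,0,-0.012,0]
    - [0,0,0,0,0,-0.02,0]
    - [0,0,0,0,0,-0.03,0]
    - [0,0,0,0,0,-0.03,0]
    - [0,0,0,0,0,-0.03,0]
    - [0,0,0,0,0,-0.02,0]
    - [0,0,0,0,0,0,0]

```text
time: 27.82
tool_pos: [0.4462, 0.352, 0.2113]
tcp_rot: [-0.112, 3.13, 0.01]
wrist_force: [0.6, 1.3, -3.3]
width: 0.278
grip_force: 78.9
```

Run:
```python
from h import *
delta(place(RK,[0,.04,.205])[0]); held(.048)
```

```text
pos [0.4462 0.352  0.2113] tilt z [ 0.009  0.007 -1.   ] y-dir deg 94.1 w 0.278 t 27.82 tool-delta [ 0.0228 -0.5357  0.0027]
expected row 174.4 dark from 158 -> tool x of centre 0.006
```

>>> drive_tool:
  rows:
    - [0,0,-0.5,0.0014,-0.0381,0,0]
    - [0,0,0,0.0014,-0.0381,0,0]
    - [0,0,0,0.0014,-0.0381,0,0]
    - [0,0,0,0.0014,-0.0381,0,0]
    - [0,0,0,0.0014,-0.0381,0,0]
    - [0,0,0,0.0014,-0.0381,0,0]
    - [0,0,0,0.0014,-0.0381,0,0]
    - [0,0,0,0.0014,-0.0381,0,0]

```text
time: 28.53
tool_pos: [0.4541, 0.0432, 0.2019]
tcp_rot: [0.126, -3.135, -0.0]
wrist_force: [2.0, -0.0, -4.5]
width: 0.275
grip_force: 79.4
```

>>> drive_tool:
  rows:
    - [0,0,0,0.0014,-0.0381,0,0]
    - [0,0,0,0.0014,-0.0381,0,0]
    - [0,0,0,0.0014,-0.0381,0,0]
    - [0,0,0,0.0014,-0.0381,0,0]
    - [0,0,0,0.0014,-0.0381,0,0]
    - [0,0,0,0.0014,-0.0381,0,0]
    - [0,0,0,0,0,0,0]
    - [0,0,0,0,0,0,0]

```text
time: 29.2
tool_pos: [0.4645, -0.1849, 0.2019]
tcp_rot: [0.119, -3.136, -0.003]
wrist_force: [-0.0, 0.5, -3.9]
width: 0.277
grip_force: 79.9
```

>>> drive_tool:
  rows:
    - [0,0,0,0,0,0.015,0]
    - [0,0,0,0,0,0.02,0]
    - [0,0,0,0,0,0.015,0]
    - [0,0,0,0,0,0,0]
    - [0,0,0,0,0,0,0]
    - [0,0,0,0,0,0,0]
    - [0,0,0,0,0,0,0]

```text
time: 29.78
tool_pos: [0.4669, -0.1835, 0.1554]
tcp_rot: [-0.127, 3.137, -0.001]
wrist_force: [-0.1, 0.0, -4.3]
width: 0.278
grip_force: 79.8
```

Run:
```python
from h import *
delta(place(RK,[.0055,.04,.0675])[0]); held(.048)
```

```text
pos [ 0.4669 -0.1835  0.1554] tilt z [ 0.002 -0.001 -1.   ] y-dir deg 94.63 w 0.278 t 29.78 tool-delta [-0.0002  0.      0.0879]
expected row 174.4 dark from 158 -> tool x of centre 0.006
```

>>> drive_tool:
  rows:
    - [0,0,0,0,0,0.015,0]
    - [0,0,0,0,0,0.025,0]
    - [0,0,0,0,0,0.02,0]
    - [0,0,0,0,0,0.012,0]
    - [0,0,0,0,0,0.008,0]
    - [0,0,0,0,0,0,0]
    - [0,0,0,0,0,0,0]
    - [0,0,0,0,0,0,0]

```text
time: 30.5
tool_pos: [0.4673, -0.1843, 0.0757]
tcp_rot: [-0.126, 3.137, -0.002]
wrist_force: [-0.0, -0.4, -3.0]
width: 0.279
grip_force: 80.0
```

>>> drive_tool:
  rows:
    - [0,0,0,0,0,0.002,0]
    - [0,0,0,0,0,0.002,0]
    - [0,0,0,0,0,0.002,0]
    - [0,0,0,0,0,0,0]
    - [0,0,0,0,0,0,0]
    - [0,0,0,0,0,0,0]

```text
time: 31.0
tool_pos: [0.4663, -0.1839, 0.0685]
tcp_rot: [-0.126, 3.139, -0.001]
wrist_force: [0.1, -0.4, -2.8]
width: 0.282
grip_force: 80.1
```

Run:
```python
from h import *
delta(place(RK,[.0055,.04,.0675])[0])
```

```text
pos [ 0.4663 -0.1839  0.0685] tilt z [ 0. -0. -1.] y-dir deg 94.59 w 0.282 t 31.0 tool-delta [-0.001   0.0003  0.001 ]
```

>>> drive_tool:
  rows:
    - [0,0,0,0,0,0.001,0]
    - [0,0,0,0,0,0.001,0]
    - [0,0,0,0,0,0,0]
    - [0,0,0,0,0,0,0]
    - [0,0,0,0,0,0,0]

```text
time: 31.42
tool_pos: [0.4669, -0.1846, 0.0675]
tcp_rot: [-0.126, 3.138, -0.002]
wrist_force: [-3.1, -2.5, 6.3]
width: 0.278
grip_force: 81.2
```

>>> drive_tool:
  rows:
    - [0,0,0,0,0,0,0.35]
    - [0,0,0,0,0,0,0.45]
    - [0,0,0,0,0,0,0.6]
    - [0,0,0,0,0,0,0.6]
    - [0,0,0,0,0,-0.01,0.6]
    - [0,0,0,0,0,-0.03,0.6]
    - [0,0,0,0,0,-0.04,0.6]
    - [0,0,0,0,0,-0.04,0.6]

```text
time: 32.08
tool_pos: [0.4649, -0.183, 0.1869]
tcp_rot: [0.126, -3.136, -0.002]
wrist_force: [0.8, -0.8, 0.4]
width: 0.6
grip_force: 0.0
```

>>> drive_tool:
  rows:
    - [0,0,0,0,0,-0.04,0.6]
    - [0,0,0,0,0.04,0,0.6]
    - [0,0,0,0,0.04,0,0.6]
    - [0,0,0,0,0.04,0,0.6]
    - [0,0,0,0,0.04,0,0.6]
    - [0,0,0,0,0.04,0,0.6]
    - [0,0,0,0,0,0,0.6]
    - [0,0,0,0,0,0,0.6]

```text
time: 32.75
tool_pos: [0.4498, 0.0177, 0.227]
tcp_rot: [-0.134, 3.138, -0.0]
wrist_force: [-0.1, -0.7, 0.2]
width: 0.601
grip_force: 0.0
```

Run:
```python
from h import *
p,K,T=shot("side"); im=p["color"].copy()
for q in proj(K,T,place(RK,[[x,y,.085] for y in Y for x in (-.049,.049)])): cv2.circle(im,tuple(q.round().astype(int).tolist()),1,(255,0,0),-1)
save({"color":im},"final.png",(230,160,460,370))
```

```text
(no output)
```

View pics/final.png

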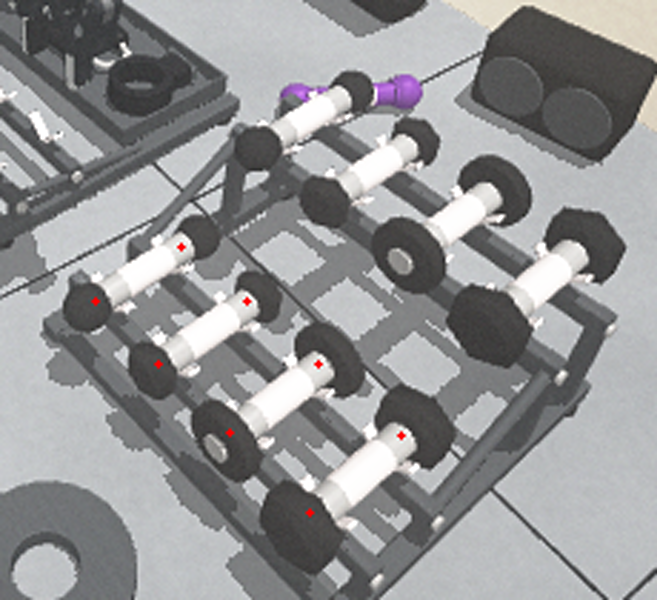

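All four dumbbells sit in the front-row cradles: globe (140,270), small_hex (205,335), disc (275,400), big_hex (355,475). Each stands in front of its mate, the back row is in its places, and the gripper is clear. I'll hand it in.

```bash
python3 -c "
from workcell import workorder
print(workorder.finish_job())"
```

```text
the job is handed in; nothing more can be done
None
```

I moved all four dumbbells into the front row, each in front of its mate, and handed the job in at about 33 s of the 125 s allowed; the last side picture showed all four seated and the back row in its places, but the judge's verdict was not shown.

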